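# Clamp a dental model in the scanning holder

## Robot

A 6-joint arm with a two-finger parallel gripper is mounted at the origin on a cart in front of the work surface, level with it; the furniture and walls round the work are solid. World frame = base frame: x ahead of the robot, y to its left, z up, the work surface at z = 0. Lengths are in m, angles in degrees, forces in N, time in s.
With the tool pointing down it reaches from about 0.275 to 0.85 m from the base axis. Payload 5.2 kg.
Tool frame: the origin (TCP) lies at the very end of the fingers, on their centre line; the grasp point (between the pads) lies 19 mm behind it; z points along the fingers, y is the line along which they close (so a half turn about z gives the same grasp; the last joint's range is limited). The gripper opens to 85 mm and grips with 20 to 120 N. Pads are 22 mm wide; open, the fingers measure 114 mm over their backs; the gripper's body (76 mm by 85 mm) begins 54 mm behind the grasp point. The pads swing forward as they close: fully open they stand 13 mm farther back than shut.
Start: joints at [60.974, 14.817, 87.949, -0, 77.235, -11.62], TCP at [0.165, 0.525, 0.231] pointing down, gripper open.
Joint ranges: [-179.93, 179.93], [-52.35, 119.4], [10.71, 147.94], [-69.91, 249.91], [12.55, 155.21], [-178.61, 178.61]. Speed limits (degrees/s): [147.25, 147.25, 180, 180, 180, 180].

## Interface

Orientations are given as [roll, pitch, yaw] about the fixed x, y, z axes, in that order (R = Rz(yaw) Ry(pitch) Rx(roll)).
In Python, from rig import r gives the robot as it stands.
- The arm moves only by the tool move_arm, never from a script. Its argument "motion" is a list of rows, each a list of 7 numbers: the opening, from 0 (shut) to 1 (fully open), then the shift along the tool's x, y, z in mm, then the turn, a rotation vector about the tool's x, y, z in degrees. In form: [[jaw, tx, ty, tz, ax, ay, az], ...]. A call has 1 to 12 rows; each row shifts and turns the commanded pose from where the row before left it, along the tool's axes as they then stand; what a row does not reach is not made up. A row lasts 1/12 s, in which the tool goes at most 41.7 mm and 7.16 degrees, less where a joint would pass 70% of its speed; a pose out of reach is approached as far as the arm can. A call with a gripper value outside its range is refused whole. The fingers move at their own pace and stop on an object; the grip force is fixed at half the most. Time passes only in rows, so rows that do not move let the fingers close. It gives the time, the measured TCP pose, the force, the opening and the grip force at its end, in the units of the state.
- r.state(): the state, without advancing time (a new reading comes with each control period).
- r.camera(name): name is "side" or "top"; returns a dict with "pixels" (420x560x3 uint8, blue, green, red), "intrinsics" (3x3 intrinsics, pixels), "R" (3x3) and "t" (3): a world point X has camera coordinates R X + t. Camera axes: x right, y down, z forward; pixel columns grow to the right and rows downward; lengths in m; the calibration is good to about 2 mm. A picture is of the moment at which its call begins. There is no depth.
- r.close_job(): hands the job in; it is judged then, once.
The state is a dict: "t": time; "joints": joint angles; "qd": joint speeds; "joint_torque": joint torques, N m; "eef_pos": TCP position; "orientation": TCP orientation; "contact_force": force on the tool from outside, world axes, zero at the start; "torque": the same for the moment, N m; "finger_gap": opening from 0.0 (shut) to 1.0 (fully open); "gripper_force": force on a finger pad.
Only numpy, scipy, OpenCV 4.12 (cv2) and the standard library are available. Lean on these libraries where they do the work, as an engineer would, in place of code of your own. Each camera call takes 0.05 s, during which the arm holds its last target. There are 200 camera calls.

## Task

Load the dental model that stands on the metal holder plate into its clamp for scanning: push it along the plate, front teeth towards the two black fixed pins, until it bears on both of them while the clamp arm is still open, then push the arm with the red knob right round to its stop, so that its sprung pin holds the model against the fixed pins. Only push with the fingers: the model must not be lifted or tipped, and the other things on the bench stay where they are.

Things in the scene. Friction and masses are not known exactly. Their poses are not given: they have to be found in the camera images.
- holder: The model holder: flat aluminium plate with an engraved grid, 205 x 196 x 12 mm, screwed to the bench (fixed). Origin at bench level; in its own axes it spans x -127 to +77, y -108 to +88 mm, top 12 mm up. Its x axis points from the loading side (nearest the robot) to the two fixed pins, y to the left. The model's path over it is flat and free.
- pin_left: Left fixed pin, black rubber sleeve (free to turn) of 12 mm diameter, 22 mm tall above the plate, at x = +45, y = +31 mm of the holder. Origin at its foot, on the axis, at the plate's top.
- pin_right: Right fixed pin, the same, at x = +45, y = -31 mm of the holder.
- model: The grey dental arch on a cream plaster base that stands on the plate; 55 (x) by 61 (y) mm, 28 tall, about 75 g. The base is an irregular ten-sided disc, 12 mm high, upright sides; origin near the middle of its underside. Front teeth at its -x side, open heel at +x. Two 45-degree bevels at the front fit the fixed pins. It starts on the robot's side of them, teeth roughly towards them.
- model_mid (a point): Middle of the model's base, 6 mm above its underside. When the model is seated this point is at about x = +26, y = 0 mm of the holder, 35 to 37 mm from the axis of each fixed pin.
- clamp_arm (a joint): Angle (rad) of the swing clamp arm about its upright pivot. 0: shut, at its hard stop, lying along the holder's +y across the seated model's heel; grows counter-clockwise from above as it opens, to 1.85 (pointing back along -x). Starts at 1.5 to 1.8. The hub is stiff (7 N at the knob moves it, about 12 N over the last 3 degrees) and it stays where it is left.
- pivot (a point): Axis of the clamp arm, on the plate's top, at x = -23.5, y = -78 mm of the holder. The hub is 38 mm in diameter and rises to 31 mm above the bench.
- red_knob (a point): Top centre of the red knob at the end of the clamp arm, 104 mm from the pivot and 49 mm above the bench. The knob is an upright cylinder of 16 mm diameter, 15 mm high, on a thinner neck; under it the arm is a flat aluminium bar, 11 mm wide and 8 mm high, that runs 5 mm above the plate.
- clamp_pin: The clamp's own pin: upright black rubber sleeve (free to turn), 12 mm diameter, 2 to 20 mm above the plate, on a sprung plunger in the arm 78 mm from the pivot; its face stands 24 mm ahead of the arm's centre line and can be pressed back 7 mm. With the arm at its stop and the model seated it is pressed back about 3.5 mm bearing on the heel with 5 to 7 N. Origin on its axis, 5 mm above the plate.
- spare_model: Second dental model (dark arch on a plaster base, 60 x 68 x 28 mm) on the bench. Leave alone. Origin under its middle.
- paste: Round polishing paste tin with red lid, 58 mm diameter, 26 mm tall. Leave alone. Origin under its middle.
- powder_jar: White screw jar, 52 mm diameter, 55 mm tall. Leave alone. Origin under its middle.
- die_a: Small white crown die, 18 mm diameter, 31 mm tall, standing. Leave alone. Origin under its middle.
- die_b: Another white crown die, the same. Leave alone.
- spatula: Wax spatula with a wooden handle, 182 mm long, lying. Leave alone. Origin under its middle, long axis its y.
There are look-alikes about, which are no part of the job. What is shaped like the model but green or orange is not meant.

How it is judged:
By the outcome, as a careful person would: the job done as asked, in the order asked, and still so for the second after the job is handed in, with the robot touching nothing.
It also fails if it takes over 61 s, if anything falls off the work surface, if the arm or the gripper's body presses on something with over 40 N, if the wrist force passes 120 N, or if a joint passes its speed limit or range.

## Working session

There is one attempt and no reset: what is moved stays moved. The work goes in short steps, Python scripts to look and compute and a tool call to move; the robot and the scene stay as the last step left them, time stands still between calls to the robot, and variables do not carry over. Pictures are saved under pics/ and viewed, at most 11 in all, crops included, and the job is handed in when it is done.

Besides the shell and the picture viewer there is one more tool, called after "Call:" by a JSON object that holds its "method" and its "body". move_arm: Moves the arm, as the interface text tells. Its arguments: {"type":"object","properties":{"motion":{"type":"array","items":{"type":"array","items":{"type":"number"}}}},"required":["motion"]}

```bash
ls; mkdir -p pics; python3 - <<'E'
from rig import r
import cv2,pickle
d={}
for n in("top","side"):
    c=r.camera(n);d[n]=c;cv2.imwrite(f"pics/{n}0.png",c["pixels"])
    print(n,c["intrinsics"],c["R"],c["t"])
pickle.dump(d,open("c0.pkl","wb"))
print(r.state())
E
```

```text
pics
top [[510.30151057   0.         280.33754861]
 [  0.         510.30151057 210.94145608]
 [  0.           0.           1.        ]] [[ 4.23916070e-02 -9.99100945e-01  5.03009585e-04]
 [-9.71383032e-01 -4.13332997e-02 -2.33894342e-01]
 [ 2.33704850e-01  9.42654207e-03 -9.72261890e-01]] [-0.01202281  0.52270042  1.38016325]
side [[430.87021337   0.         280.62084014]
 [  0.         430.87021337 208.31816991]
 [  0.           0.           1.        ]] [[-0.99938957 -0.03236621  0.01314994]
 [-0.02574288  0.42779381 -0.90350969]
 [ 0.02361772 -0.90329668 -0.42836587]] [0.52297963 0.0528295  1.06225468]
{'t': 0.1, 'joints': array([ 6.09741629e+01,  1.48543479e+01,  8.80035250e+01,  1.56849001e-03,
        7.72366435e+01, -1.16192823e+01]), 'qd': array([-0.00390695, -0.1098788 , -0.20458396,  0.03067735,  0.05600526,
        0.05426007]), 'joint_torque': array([ 1.85836834e-03, -4.46969461e+01, -2.91248810e+01, -1.78520622e-04,
        6.23963322e-03, -8.69944688e-05]), 'eef_pos': array([0.1642643 , 0.5244028 , 0.23057374]), 'orientation': array([-1.79907728e+02, -2.05341325e-02,  1.62593081e+02]), 'contact_force': array([-0.33449394,  0.51297859, -1.06378527]), 'torque': array([ 0.00309837,  0.06025399, -0.03475047]), 'gripper_force': 0.0, 'finger_gap': 0.9995252017794916}
```

View pics/top0.png

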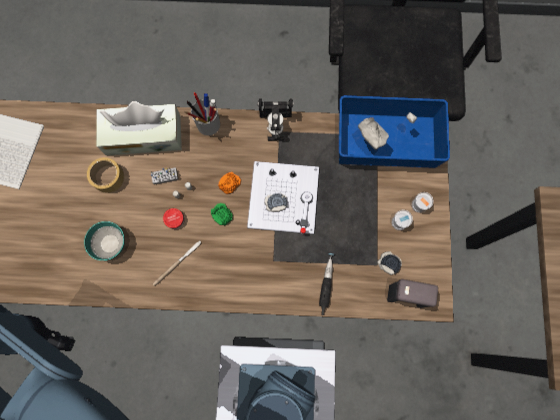

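View pics/side0.png

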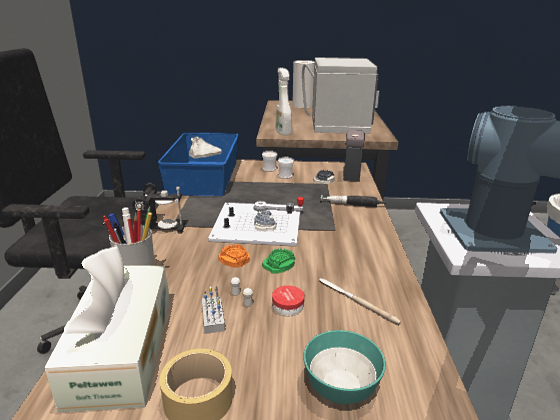

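Top view: the grey model on cream base is on the white plate at about (277,203). The fixed pins are at (272,172) and (293,174), the clamp hub at (307,197) and the red knob at (303,230).
Look-alikes are the orange arch (229,182), the green arch (221,214) and the dark spare model (390,263). I choose the grey one at (277,203) because it is the only one on the plate, and I'll check it in a close crop.

```bash
cat > h.py <<'E'
import numpy as np,cv2,pickle
from rig import r
def ray(c,u,v):
    R=np.array(c["R"]);t=np.array(c["t"]);d=R.T@np.linalg.inv(c["intrinsics"])@[u,v,1.];return -R.T@t,d
def onz(c,u,v,z):
    o,d=ray(c,u,v);return o+d*(z-o[2])/d[2]
def proj(c,X):
    p=np.array(c["intrinsics"])@(np.array(c["R"])@X+np.array(c["t"]));return p[:2]/p[2]
E
python3 - <<'E'
from h import *
d=pickle.load(open("c0.pkl","rb"))
a=d["top"]["pixels"][152:242,240:330];b=d["side"]["pixels"][190:250,200:315]
A=cv2.resize(a,None,fx=6,fy=6,interpolation=cv2.INTER_CUBIC);
cv2.imwrite("pics/topc.png",A)
cv2.imwrite("pics/sidec.png",cv2.resize(b,None,fx=6,fy=6,interpolation=cv2.INTER_CUBIC))
c=d["top"]
hsv=cv2.cvtColor(c["pixels"],cv2.COLOR_BGR2HSV)
# plate: bright, low-saturation region -> min area rect
m=((hsv[...,1]<45)&(hsv[...,2]>150)).astype(np.uint8);w=np.zeros_like(m);w[155:242,240:328]=1;m*=w
m=cv2.morphologyEx(m,cv2.MORPH_CLOSE,np.ones((9,9)))
cs,_=cv2.findContours(m,0,1);k=max(cs,key=cv2.contourArea)
k=cv2.convexHull(k)
P=np.array([onz(c,*p[0].astype(float),0.012)[:2] for p in k])
q=cv2.minAreaRect((P*1000).astype(np.float32));print("plate",q,cv2.boxPoints(q))
for n in("top","side"):
    h=cv2.cvtColor(d[n]["pixels"],cv2.COLOR_BGR2HSV)
    m=((h[...,1]>150)&(h[...,2]>100)&((h[...,0]<6)|(h[...,0]>174))).astype(np.uint8)
    _,_,s,ce=cv2.connectedComponentsWithStats(m)
    for x,y in zip(s,ce):
        if x[4]>6:print(n,x,y,onz(d[n],*y,0.042))
E
```

```text
plate ((579.4840698242188, 4.745689392089844), (195.7069549560547, 205.52774047851562), 87.3265609741211) [[472.26782 -88.20804]
 [677.5719  -97.79454]
 [686.7003   97.69942]
 [481.39624 107.28592]]
top [     0      0    560    420 234901] [279.62417785 209.49162413] [0.53173134 0.01259677 0.042     ]
top [163 208  20  20 273] [172.79487179 217.73626374] [0.49453534 0.31648706 0.042     ]
top [301 228   5   5  20] [302.9  230.05] [ 0.47448682 -0.05603434  0.042     ]
side [     0      0    560    420 234359] [279.67857432 209.29125828] [0.52608027 0.00243623 0.042     ]
side [298 197   6   9  41] [300.09756098 200.48780488] [ 0.4756614  -0.05303919  0.042     ]
side [137 210   3  31  89] [137.98876404 225.23595506] [0.84157022 0.10483278 0.042     ]
side [103 216  16  27 112] [110.08035714 228.84821429] [0.89695222 0.12525502 0.042     ]
side [128 219   8  24 104] [132.38461538 230.55769231] [0.84547698 0.13029362 0.042     ]
side [272 286  32  23 494] [287.93319838 297.451417  ] [0.499915   0.35215455 0.042     ]
```

View pics/topc.png

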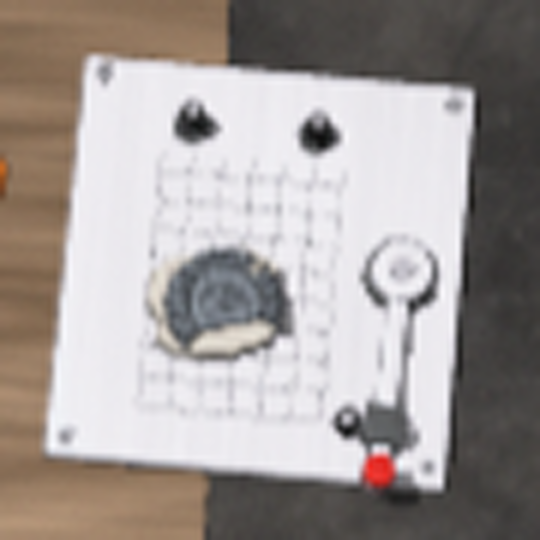

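View pics/sidec.png

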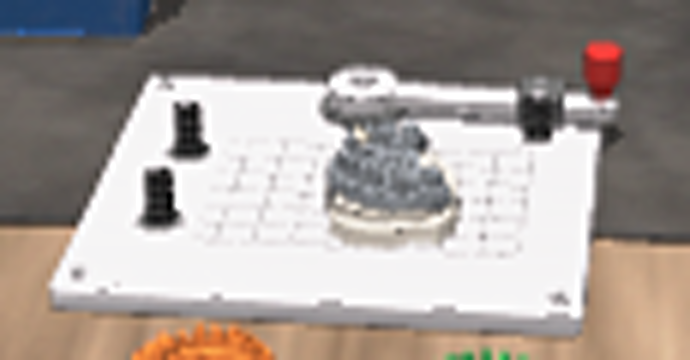

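The close crop confirms the choice: a grey arch on a cream base at crop (222,300). The heel is towards the robot and turned to the lower right, and the pins at crop (195,125) and (320,135) lie ahead of it. The plate measures 205.5 x 195.7 mm, which fits the given size. Next I'll put everything into the holder frame.

```bash
cat >> h.py <<'E'
TH=np.radians(-2.67);RH=np.array([[np.cos(TH),-np.sin(TH)],[np.sin(TH),np.cos(TH)]])
OH=np.array([579.5,4.75])+RH@[25,10]
toH=lambda p:RH.T@(np.asarray(p)[:2]*1000-OH)
toW=lambda p:(OH+RH@np.asarray(p,float))/1000
def model(c,show=0):
    im=cv2.resize(c["pixels"][152:242,240:330],None,fx=6,fy=6,interpolation=cv2.INTER_CUBIC)
    h=cv2.cvtColor(im,cv2.COLOR_BGR2LAB).astype(int)
    m=((h[...,2]>134)|(h[...,0]<170)).astype(np.uint8)
    m=cv2.morphologyEx(m,cv2.MORPH_OPEN,np.ones((11,11)))
    n,l,s,ce=cv2.connectedComponentsWithStats(m)
    out=[]
    for i in range(1,n):
        if 1500<s[i][4]<40000:
            k=max(cv2.findContours((l==i).astype(np.uint8),0,1)[0],key=cv2.contourArea)
            out.append((s[i],cv2.convexHull(k)))
    return out
un=lambda p:((p[0]+.5)/6-.5+240,(p[1]+.5)/6-.5+152)
E
python3 - <<'E'
from h import *
np.set_printoptions(precision=1,suppress=True)
d=pickle.load(open("c0.pkl","rb"));c=d["top"]
print("O",OH)
for n,p in(("pl",(195,125)),("pr",(320,135))):print(n,toH(onz(c,*un(p),.02)))
for n in(45,31),(45,-31):print("exp px of pin mid",(proj(c,[*toW(n),.023])-[240,152])*6)
print("hub",toH(onz(c,*un((402,267)),.031)))
for n,uv in(("top",(302.9,230.05)),("side",(300.1,200.5))):
    k=toH(onz(d[n],*uv,.0445 if n=="top" else .0415));v=k-[-23.5,-78];print("knob",n,k,np.hypot(*v),np.degrees(np.arctan2(v[1],v[0]))-90)
for s,k in model(c):
    print(s);e=cv2.approxPolyDP(k,4,True)
    print(np.hstack([e[:,0],[toH(onz(c,*un(p[0]),.018)) for p in e]]))
E
```

```text
O [604.9  13.6]
pl [42.9 28.5]
pr [ 43.3 -33.5]
exp px of pin mid [187.7 116.2]
exp px of pin mid [312.9 126.9]
hub [-23.4 -78.7]
knob top [-127.6  -75.5] 104.10808833975322 88.64682751979154
knob side [-126.   -73.6] 102.61140836706178 87.54098776804301
[ 163  249  129  106 9166]
[[283.  273.  -28.1 -21.3]
 [290.  335.  -58.9 -27.4]
 [179.  354.  -73.2  25.5]
 [164.  320.  -56.9  34.4]
 [163.  297.  -45.4  36. ]
 [171.  275.  -34.   33.1]
 [184.  263.  -27.3  27.4]
 [209.  250.  -19.7  15.8]
 [238.  249.  -17.9   1.7]]
```

Call:
{"method": "move_arm", "body": {"motion": [[0.3, 0, 0, 0, 0, 0, -5], [0.3, 0, 0, 0, 0, 0, -5], [0.3, 0, 0, 0, 0, 0, -4.7], [0.3, -20, -27, 0, 0, 0, 0], [0.3, -20, -27, 0, 0, 0, 0], [0.3, -20, -27, 0, 0, 0, 0], [0.3, -20, -27, 0, 0, 0, 0], [0.3, -20, -27, 0, 0, 0, 0], [0.3, -20, -27, 0, 0, 0, 0], [0.3, -20, -27, 0, 0, 0, 0], [0.3, -20, -27, 0, 0, 0, 0], [0.3, -20, -27, 0, 0, 0, 0]]}}

```text
t: 1.1
eef_pos: [0.3331, 0.2721, 0.2311]
orientation: [-180.0, -0.0, 177.3]
contact_force: [0.9, 1.0, 0.7]
finger_gap: 0.299
gripper_force: 0.0
```

Call:
{"method": "move_arm", "body": {"motion": [[0.3, -20, -27, 0, 0, 0, 0], [0.3, -20, -27, 0, 0, 0, 0], [0.3, -20, -27, 0, 0, 0, 0], [0.3, -20, -27, 0, 0, 0, 0], [0.3, -20, -27, 0, 0, 0, 0], [0.3, -20, -27, 0, 0, 0, 0], [0.3, -20, -27, 0, 0, 0, 0], [0.3, -20, -27, 0, 0, 0, 0], [0.3, 0, 0, 0, 0, 0, 0], [0.3, 0, 0, 0, 0, 0, 0]]}}

```text
t: 1.93
eef_pos: [0.4829, 0.0489, 0.2306]
orientation: [180.0, -0.1, 177.1]
contact_force: [-0.5, 0.3, 0.2]
finger_gap: 0.298
gripper_force: 0.0
```

```bash
python3 - <<'E'
from h import *
s=r.state();print(s["t"],s["eef_pos"],s["orientation"],toH(s["eef_pos"]),s["finger_gap"],s["contact_force"])
E
```

```text
1.9333 [0.48285195 0.04885386 0.23061896] [ 1.79989035e+02 -8.13836962e-02  1.77099427e+02] [-123.59763797   29.55378439] 0.29782434919274337 [-0.54164532  0.26626567  0.22514362]
```

Call:
{"method": "move_arm", "body": {"motion": [[0.3, -9, -14, 20, 0, 0, 0], [0.3, -9, -14, 30, 0, 0, 0], [0.3, 0, 0, 35, 0, 0, 0], [0.3, 0, 0, 35, 0, 0, 0], [0.3, 0, 0, 35, 0, 0, 0], [0.3, 0, 0, 25, 0, 0, 0], [0.3, 0, 0, 15, 0, 0, 0], [0.3, 0, 0, 10, 0, 0, 0], [0.3, 0, 0, 5, 0, 0, 0], [0.3, 0, 0, 5, 0, 0, 0], [0.3, 0, 0, 0, 0, 0, 0]]}}

```text
t: 2.85
eef_pos: [0.4991, 0.0219, 0.0163]
orientation: [180.0, 0.0, 177.3]
contact_force: [-0.0, -0.1, -0.3]
finger_gap: 0.296
gripper_force: 0.0
```

```bash
python3 - <<'E'
from h import *
s=r.state();print(s["t"],s["eef_pos"],s["orientation"],toH(s["eef_pos"]),s["finger_gap"],s["contact_force"])
a=r.camera("top")["pixels"][152:242,240:330];b=r.camera("side")["pixels"][180:250,205:315]
f=lambda i,k:cv2.resize(i,None,fx=k,fy=k,interpolation=cv2.INTER_CUBIC)
A=f(a,4);B=f(b,4);o=np.zeros((360,800,3),np.uint8);o[:,:360]=A;o[:280,360:800]=B;cv2.imwrite("pics/p1.png",o)
E
```

```text
2.85 [0.49911032 0.02188614 0.01633368] [1.79998473e+02 5.95700436e-03 1.77327227e+02] [-106.10066796    3.37270669] 0.29618264728614546 [-0.00525766 -0.13846822 -0.32814511]
```

View pics/p1.png

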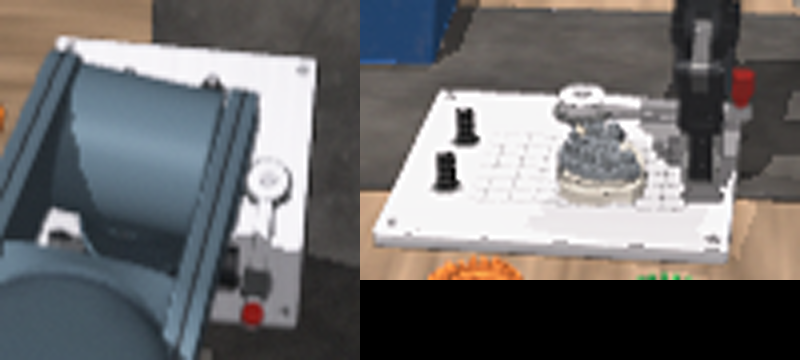

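Top view is blocked by the arm. In the side view the fingers at (700,150) stand behind the heel, clear of the clamp arm, with their tips just above the plate. I'll push forward now.

Call:
{"method": "move_arm", "body": {"motion": [[0.3, -5, 0, 0, 0, 0, 0], [0.3, -5, 0, 0, 0, 0, 0], [0.3, -4, 0, 0, 0, 0, 0], [0.3, -4, 0, 0, 0, 0, 0], [0.3, -4, 0, 0, 0, 0, 0], [0.3, -4, 0, 0, 0, 0, 0], [0.3, -4, 0, 0, 0, 0, 0], [0.3, -4, 0, 0, 0, 0, 0], [0.3, -4, 0, 0, 0, 0, 0], [0.3, -4, 0, 0, 0, 0, 0], [0.3, -4, 0, 0, 0, 0, 0], [0.3, -4, 0, 0, 0, 0, 0]]}}

```text
t: 3.95
eef_pos: [0.5495, 0.0191, 0.0163]
orientation: [-180.0, 0.0, 177.3]
contact_force: [0.2, -0.3, -0.2]
finger_gap: 0.301
gripper_force: 0.3
```

Call:
{"method": "move_arm", "body": {"motion": [[0.3, -3, 0, 0, 0, 0, 0], [0.3, -3, 0, 0, 0, 0, 0], [0.3, -3, 0, 0, 0, 0, 0], [0.3, -3, 0, 0, 0, 0, 0], [0.3, -3, 0, 0, 0, 0, 0], [0.3, -2, 0, 0, 0, 0, 0], [0.3, 0, 0, 0, 0, 0, 0]]}}

```text
t: 4.53
eef_pos: [0.5667, 0.0182, 0.0164]
orientation: [-180.0, 0.0, 177.3]
contact_force: [-0.4, -0.8, 0.8]
finger_gap: 0.301
gripper_force: 0.0
```

```bash
python3 - <<'E'
from h import *
s=r.state();print(s["t"],s["eef_pos"],toH(s["eef_pos"]),s["contact_force"])
b=r.camera("side")["pixels"][180:250,205:315]
cv2.imwrite("pics/p2.png",cv2.resize(b,None,fx=7,fy=7,interpolation=cv2.INTER_CUBIC))
E
```

```text
4.5333 [0.56668504 0.01821271 0.01638976] [-38.42818895   2.85113261] [-0.35129296 -0.81947202  0.83730067]
```

View pics/p2.png

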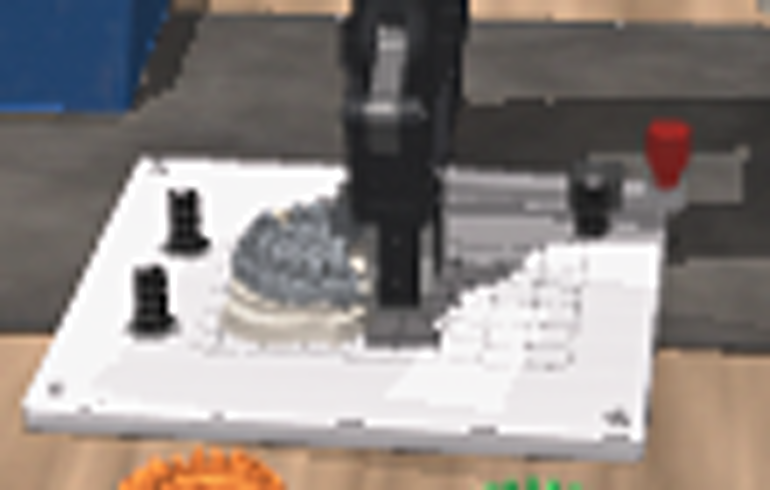

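The side view shows the model upright, its heel against the fingers at (375,300), heading for the pins with about 25 mm to go.

Call:
{"method": "move_arm", "body": {"motion": [[0.3, -2, 0, 0, 0, 0, 0], [0.3, -2, 0, 0, 0, 0, 0], [0.3, -2, 0, 0, 0, 0, 0], [0.3, -2, 0, 0, 0, 0, 0], [0.3, -2, 0, 0, 0, 0, 0], [0.3, -1.5, 0, 0, 0, 0, 0], [0.3, -1.5, 0, 0, 0, 0, 0], [0.3, -1.5, 0, 0, 0, 0, 0], [0.3, -1.5, 0, 0, 0, 0, 0], [0.3, -1, 0, 0, 0, 0, 0], [0.3, 0, 0, 0, 0, 0, 0]]}}

```text
t: 5.5
eef_pos: [0.5833, 0.0175, 0.0163]
orientation: [-180.0, 0.0, 177.3]
contact_force: [0.3, -0.6, 0.3]
finger_gap: 0.299
gripper_force: 0.0
```

Call:
{"method": "move_arm", "body": {"motion": [[0.3, -1, 0, 0, 0, 0, 0], [0.3, -1, 0, 0, 0, 0, 0], [0.3, -1, 0, 0, 0, 0, 0], [0.3, 0, 0, 0, 0, 0, 0]]}}

```text
t: 5.83
eef_pos: [0.5863, 0.0173, 0.0164]
orientation: [-180.0, 0.0, 177.3]
contact_force: [-0.3, 0.1, 0.5]
finger_gap: 0.297
gripper_force: 0.1
```

Call:
{"method": "move_arm", "body": {"motion": [[0.3, -1, 0, 0, 0, 0, 0], [0.3, -1, 0, 0, 0, 0, 0], [0.3, 0, 0, 0, 0, 0, 0]]}}

```text
t: 6.08
eef_pos: [0.5883, 0.0172, 0.0163]
orientation: [-180.0, 0.0, 177.3]
contact_force: [-1.3, 0.0, -0.3]
finger_gap: 0.302
gripper_force: 0.1
```

Call:
{"method": "move_arm", "body": {"motion": [[0.3, -1, 0, 0, 0, 0, 0], [0.3, -1, 0, 0, 0, 0, 0], [0.3, 0, 0, 0, 0, 0, 0]]}}

```text
t: 6.33
eef_pos: [0.5903, 0.0171, 0.0163]
orientation: [-180.0, 0.0, 177.3]
contact_force: [0.4, -0.0, -0.2]
finger_gap: 0.297
gripper_force: 0.1
```

```bash
python3 - <<'E'
from h import *
s=r.state();print(s["t"],s["eef_pos"],toH(s["eef_pos"]),s["contact_force"])
b=r.camera("side")["pixels"][190:245,205:285]
cv2.imwrite("pics/p3.png",cv2.resize(b,None,fx=8,fy=8,interpolation=cv2.INTER_CUBIC))
E
```

```text
6.3333 [0.5902642  0.01714585 0.01632552] [-14.82492457   2.88382372] [ 0.44740006 -0.04479218 -0.22660065]
```

View pics/p3.png

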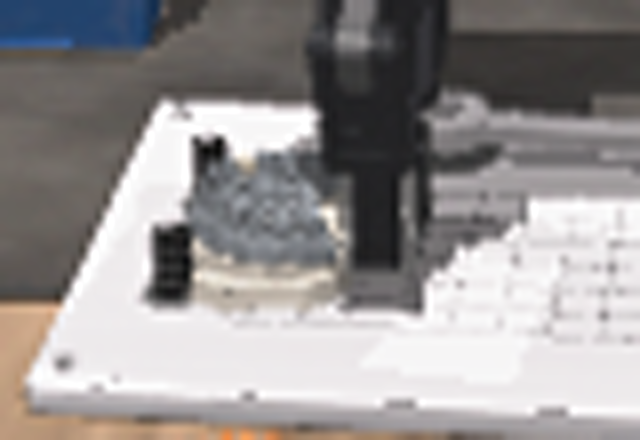

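The side view shows the model's base front at (195,275), almost touching the left pin at (170,265). I'll creep on until the force rises.

Call:
{"method": "move_arm", "body": {"motion": [[0.3, -1, 0, 0, 0, 0, 0], [0.3, -0.5, 0, 0, 0, 0, 0], [0.3, 0, 0, 0, 0, 0, 0]]}}

```text
t: 6.63
eef_pos: [0.5917, 0.0171, 0.0163]
orientation: [-180.0, 0.0, 177.3]
contact_force: [-0.6, -0.5, 0.2]
finger_gap: 0.298
gripper_force: 0.1
```

Call:
{"method": "move_arm", "body": {"motion": [[0.3, -1, 0, 0, 0, 0, 0], [0.3, 0, 0, 0, 0, 0, 0]]}}

```text
t: 6.8
eef_pos: [0.5927, 0.017, 0.0163]
orientation: [-180.0, 0.0, 177.3]
contact_force: [-0.4, 0.8, -0.1]
finger_gap: 0.3
gripper_force: 0.2
```

Call:
{"method": "move_arm", "body": {"motion": [[0.3, -1, 0, 0, 0, 0, 0], [0.3, 0, 0, 0, 0, 0, 0]]}}

```text
t: 6.97
eef_pos: [0.5936, 0.017, 0.0163]
orientation: [-180.0, -0.0, 177.3]
contact_force: [-0.9, -0.3, -0.3]
finger_gap: 0.303
gripper_force: 0.3
```

Call:
{"method": "move_arm", "body": {"motion": [[0.3, -1, 0, 0, 0, 0, 0], [0.3, 0, 0, 0, 0, 0, 0]]}}

```text
t: 7.13
eef_pos: [0.5942, 0.0169, 0.0162]
orientation: [-180.0, -0.0, 177.3]
contact_force: [-2.9, -0.2, -0.4]
finger_gap: 0.301
gripper_force: 0.9
```

Call:
{"method": "move_arm", "body": {"motion": [[0.3, -0.7, 0, 0, 0, 0, 0], [0.3, 0, 0, 0, 0, 0, 0]]}}

```text
t: 7.3
eef_pos: [0.5947, 0.0168, 0.0162]
orientation: [-180.0, -0.1, 177.3]
contact_force: [-2.5, -0.6, 1.8]
finger_gap: 0.297
gripper_force: 1.6
```

Call:
{"method": "move_arm", "body": {"motion": [[0.3, -0.7, 0, 0, 0, 0, 0], [0.3, 0, 0, 0, 0, 0, 0]]}}

```text
t: 7.47
eef_pos: [0.5953, 0.0167, 0.0162]
orientation: [-180.0, -0.1, 177.3]
contact_force: [-4.7, -2.4, 2.1]
finger_gap: 0.301
gripper_force: 2.4
```

Call:
{"method": "move_arm", "body": {"motion": [[0.3, -0.7, 0, 0, 0, 0, 0], [0.3, 0, 0, 0, 0, 0, 0]]}}

```text
t: 7.63
eef_pos: [0.5957, 0.0166, 0.0162]
orientation: [-180.0, -0.1, 177.3]
contact_force: [-4.6, -2.7, 3.1]
finger_gap: 0.3
gripper_force: 3.0
```

The lateral force suggests the left pin is pushing the model to the right against finger friction. I'll ease the tool right and watch the force.

Call:
{"method": "move_arm", "body": {"motion": [[0.3, 0, -1, 0, 0, 0, 0], [0.3, 0, 0, 0, 0, 0, 0]]}}

```text
t: 7.8
eef_pos: [0.5962, 0.0157, 0.0162]
orientation: [180.0, -0.0, 177.3]
contact_force: [-3.8, -0.8, 2.1]
finger_gap: 0.298
gripper_force: 2.3
```

Call:
{"method": "move_arm", "body": {"motion": [[0.3, 0, -1, 0, 0, 0, 0], [0.3, 0, 0, 0, 0, 0, 0]]}}

```text
t: 7.97
eef_pos: [0.5962, 0.0153, 0.0162]
orientation: [180.0, -0.0, 177.3]
contact_force: [-2.9, 1.0, 1.6]
finger_gap: 0.304
gripper_force: 2.2
```

Call:
{"method": "move_arm", "body": {"motion": [[0.3, -0.5, -1, 0, 0, 0, 0], [0.3, 0, 0, 0, 0, 0, 0]]}}

```text
t: 8.13
eef_pos: [0.5963, 0.0149, 0.0161]
orientation: [179.9, -0.1, 177.3]
contact_force: [-5.4, 3.4, 1.4]
finger_gap: 0.299
gripper_force: 2.9
```

Call:
{"method": "move_arm", "body": {"motion": [[0.3, 3, 0, 0, 0, 0, 0], [0.3, 10, 0, 0, 0, 0, 0], [0.3, 12, 0, 0, 0, 0, 0], [0.3, 10, 0, -25, 0, 0, 0], [0.2, 10, 0, -35, 0, 0, 0], [0, 10, -10, -35, 0, 0, 0], [0, 10, -30, -20, 0, 0, 0], [0, 10, -35, 0, 0, 0, 0], [0, 10, -35, 0, 0, 0, 0], [0, 10, -35, 0, 0, 0, 0], [0, 0, -35, 0, 0, 0, 0], [0, 0, -30, 0, 0, 0, 0]]}}

```text
t: 9.13
eef_pos: [0.4928, -0.1945, 0.1323]
orientation: [-179.8, 0.2, 177.3]
contact_force: [0.6, 0.5, 0.5]
finger_gap: 0.0
gripper_force: 0.0
```

```bash
python3 - <<'E'
from h import *
np.set_printoptions(precision=1,suppress=True)
s=r.state();print(s["t"],s["eef_pos"],toH(s["eef_pos"]))
c=r.camera("top");cs=r.camera("side");pickle.dump((c,cs),open("c1.pkl","wb"))
f=lambda i,k:cv2.resize(i,None,fx=k,fy=k,interpolation=cv2.INTER_CUBIC)
o=np.zeros((540,800,3),np.uint8);o[:,:300]=f(c["pixels"][152:242,250:300],6);B=f(cs["pixels"][190:245,205:285],6);o[:330,310:790]=B
cv2.imwrite("pics/p4.png",o)
for n,u in(("L",(45,31)),("R",(45,-31))):
  print(n,"foot/top px",(proj(c,[*toW(u),.012])-[250,152])*6,(proj(c,[*toW(u),.034])-[250,152])*6)
for sx,k in model(c):
    print(sx);e=cv2.approxPolyDP(k,3,True)
    print(np.hstack([e[:,0],[toH(onz(c,*un(p[0]),.018)) for p in e]]))
E
```

```text
9.1333 [ 0.5 -0.2  0.1] [-102.4 -213. ]
L foot/top px [128.1 123.1] [127.3 109.3]
R foot/top px [252.4 133.7] [253.4 120. ]
[  175   108   164    99 10283]
[[175.  120.   45.3  38.7]
 [180.  108.   51.7  36.8]
 [330.  122.   51.1 -37.8]
 [338.  132.   46.3 -42.2]
 [338.  142.   41.1 -42.6]
 [314.  195.   12.9 -33.1]
 [299.  206.    6.6 -26.2]
 [198.  202.    4.2  23.4]
 [175.  133.   38.6  38. ]]
```

View pics/p4.png

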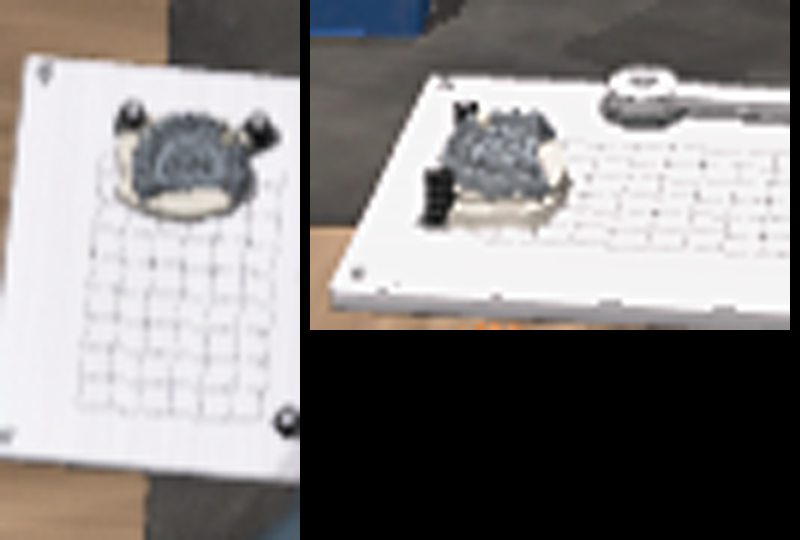

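The model sits centred between the pins. Left pin (130,117) and right pin (260,130) both touch the front bevels, and the heel edge is at about (190,213), square to the plate. The forces before I backed off (5.4 N ahead, 3.4 N sideways) also mean contact with both pins. Next is the knob.

Call:
{"method": "move_arm", "body": {"motion": [[0, 8, 34, 0, 0, 0, 0], [0, 9, 34, 0, 0, 0, 0], [0, 8, 33, 0, 0, 0, 0], [0, 0, 0, 20, 0, 0, 0], [0, 0, 0, 30, 0, 0, 0], [0, 0, 0, 25, 0, 0, 0], [0, 0, 0, 15, 0, 0, 0], [0, 0, 0, 7, 0, 0, 0], [0, 0, 0, 0, 0, 0, 0]]}}

```text
t: 9.98
eef_pos: [0.4716, -0.0886, 0.0332]
orientation: [180.0, -0.1, 177.3]
contact_force: [-0.6, -0.6, -0.3]
finger_gap: 0.001
gripper_force: 0.0
```

```bash
python3 - <<'E'
from h import *
s=r.state();print(s["t"],s["eef_pos"]*1000,toH(s["eef_pos"]),s["orientation"],s["contact_force"])
E
```

```text
9.9833 [471.5779758  -88.63978748  33.19281391] [-128.45444804 -108.31578151] [ 1.79957310e+02 -8.24544975e-02  1.77317597e+02] [-0.63994113 -0.59526744 -0.31009915]
```

Call:
{"method": "move_arm", "body": {"motion": [[0, -1, 4, 0, 0, 0, 0], [0, 0, 4, 0, 0, 0, 0], [0, 1.3, 7.3, 0, 0, 0, 4], [0, 1.3, 7.3, 0, 0, 0, 4], [0, 1.3, 7.3, 0, 0, 0, 4], [0, 1.3, 7.3, 0, 0, 0, 4], [0, 0, 0, 0, 0, 0, 0]]}}

```text
t: 10.57
eef_pos: [0.4743, -0.0521, 0.0358]
orientation: [-180.0, 0.3, 161.2]
contact_force: [0.5, -3.1, 0.1]
finger_gap: -0.001
gripper_force: 1.0
```

```bash
python3 - <<'E'
from h import *
s=r.state();print(s["t"],s["eef_pos"]*1000,toH(s["eef_pos"]),s["orientation"],s["contact_force"])
c=r.camera("top");cs=r.camera("side")
f=lambda i,k:cv2.resize(i,None,fx=k,fy=k,interpolation=cv2.INTER_CUBIC)
o=np.zeros((360,800,3),np.uint8);o[:,:360]=f(c["pixels"][152:242,240:330],4);B=f(cs["pixels"][180:250,205:315],4);o[:280,360:]=B
cv2.imwrite("pics/p5.png",o)
E
```

```text
10.5667 [474.30734528 -52.06813059  35.840796  ] [-127.43167465  -71.65668332] [-179.95155604    0.25946113  161.19189886] [ 0.54039766 -3.14799878  0.08213435]
```

View pics/p5.png

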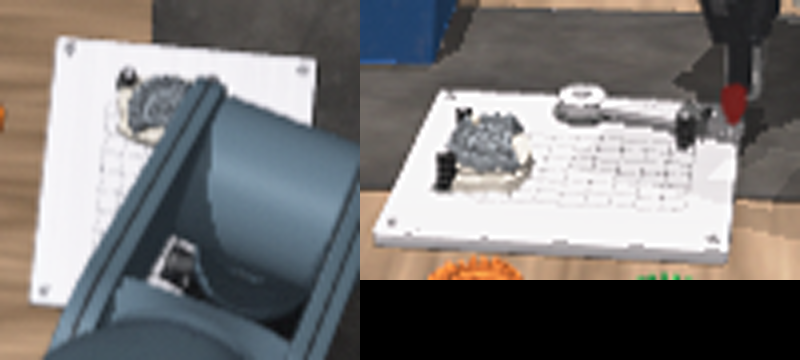

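The side view shows the fingers bearing on the red knob at (735,105) and the clamp arm already swung in. I'll continue the arc.

Call:
{"method": "move_arm", "body": {"motion": [[0, 1.5, 7.3, 1, 0, 0, 4], [0, 1.5, 7.3, 1, 0, 0, 4], [0, 1.5, 7.3, 0, 0, 0, 4], [0, 1.5, 7.3, 0, 0, 0, 4], [0, 1.3, 7.3, 0, 0, 0, 4], [0, 1.3, 7.3, 0, 0, 0, 4], [0, 0, 0, 0, 0, 0, 0]]}}

```text
t: 11.25
eef_pos: [0.4872, -0.0099, 0.0333]
orientation: [180.0, 0.1, 137.3]
contact_force: [-0.9, -1.3, 1.0]
finger_gap: -0.0
gripper_force: 0.6
```

```bash
cat > s.py <<'E'
from h import *
s=r.state();v=toH(s["eef_pos"])-[-23.5,-78]
print(s["t"],"z",s["eef_pos"][2],"rad",np.hypot(*v),"ang-lag",np.degrees(np.arctan2(-v[0],v[1]))-12.2,"toolang",s["orientation"]-[0,0,87.33],s["contact_force"])
E
python3 s.py
```

```text
11.25 z 0.033250495377450215 rad 105.17249834429487 ang-lag 50.0053256807292 toolang [1.79959973e+02 1.28737542e-01 4.99302440e+01] [-0.85846112 -1.33067386  1.03733101]
```

Tracking is exact: tool angle 50°, radius 105 mm, so I'll continue.

Call:
{"method": "move_arm", "body": {"motion": [[0, 1.4, 7.3, 0, 0, 0, 4], [0, 1.4, 7.3, 0, 0, 0, 4], [0, 1.4, 7.3, 0, 0, 0, 4], [0, 1.4, 7.3, 0, 0, 0, 4], [0, 1.3, 7.3, 0, 0, 0, 4], [0, 1.3, 7.3, 0, 0, 0, 4], [0, 1.3, 7.3, 0, 0, 0, 4], [0, 1.3, 7.3, 0, 0, 0, 4], [0, 0, 0, 0, 0, 0, 0]]}}

```text
t: 12.0
eef_pos: [0.5277, 0.0309, 0.0324]
orientation: [-179.9, -0.0, 105.3]
contact_force: [-1.9, -1.4, 2.0]
finger_gap: -0.004
gripper_force: 1.1
```

```bash
python3 s.py; python3 - <<'E'
from h import *
cs=r.camera("side")
cv2.imwrite("pics/p6.png",cv2.resize(cs["pixels"][180:250,205:315],None,fx=7,fy=7,interpolation=cv2.INTER_CUBIC))
E
```

```text
12.0 z 0.032375149243615176 rad 106.6645870805644 ang-lag 18.522821292919552 toolang [-1.79892070e+02 -4.25325588e-02  1.80006570e+01] [-1.86827549 -1.43781635  1.95835463]
```

View pics/p6.png

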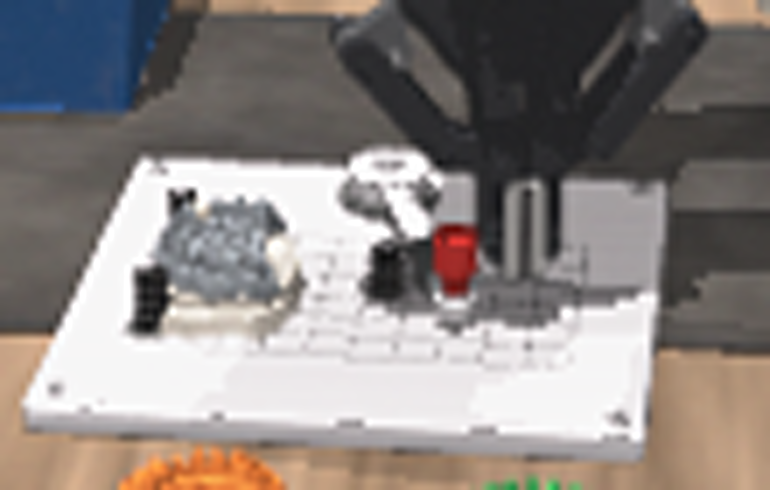

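The side view shows the fingers behind the knob at (455,255), the clamp pin at (385,275) heading for the heel, and the model still on the pins.

Call:
{"method": "move_arm", "body": {"motion": [[0, 1.3, 7.3, 0, 0, 0, 4], [0, 1.3, 7.3, 0, 0, 0, 4], [0, 1.3, 7.3, 0, 0, 0, 4], [0, 0.4, 1.8, 0, 0, 0, 1], [0, 0.4, 1.8, 0, 0, 0, 1], [0, 0.4, 1.8, 0, 0, 0, 1], [0, 0, 0, 0, 0, 0, 0]]}}

```text
t: 12.63
eef_pos: [0.5522, 0.0408, 0.0321]
orientation: [-179.8, -0.1, 90.5]
contact_force: [-5.1, 1.2, 3.2]
finger_gap: -0.004
gripper_force: 2.7
```

Call:
{"method": "move_arm", "body": {"motion": [[0, 0.4, 1.8, 0, 0, 0, 1], [0, 0.4, 1.8, 0, 0, 0, 1], [0, 0, 0, 0, 0, 0, 0]]}}

```text
t: 12.88
eef_pos: [0.5556, 0.0417, 0.032]
orientation: [-179.8, -0.1, 88.5]
contact_force: [-5.3, 0.2, 3.6]
finger_gap: 0.001
gripper_force: 2.8
```

Call:
{"method": "move_arm", "body": {"motion": [[0, 0.4, 1.8, 0, 0, 0, 1], [0, 0, 0, 0, 0, 0, 0]]}}

```text
t: 13.05
eef_pos: [0.5574, 0.042, 0.032]
orientation: [-179.8, -0.1, 87.5]
contact_force: [-5.5, 1.2, 3.1]
finger_gap: -0.0
gripper_force: 2.9
```

```bash
python3 s.py
```

```text
13.05 z 0.03202485352661352 rad 107.24525937657492 ang-lag 1.4568792796401269 toolang [-1.79760440e+02 -6.57059025e-02  1.66003543e-01] [-5.53255924  1.24199019  3.10210892]
```

Call:
{"method": "move_arm", "body": {"motion": [[0, 0, 1.5, 0, 0, 0, 0], [0, 0, 1.5, 0, 0, 0, 0], [0, 0, 0, 0, 0, 0, 0]]}}

```text
t: 13.3
eef_pos: [0.5595, 0.0421, 0.0319]
orientation: [-179.7, -0.1, 87.5]
contact_force: [-7.2, 1.3, 6.2]
finger_gap: -0.001
gripper_force: 4.1
```

Call:
{"method": "move_arm", "body": {"motion": [[0, 0, 1, 0, 0, 0, 0], [0, 0, 1, 0, 0, 0, 0], [0, 0, 0, 0, 0, 0, 0]]}}

```text
t: 13.55
eef_pos: [0.561, 0.0422, 0.0319]
orientation: [-179.6, -0.1, 87.5]
contact_force: [-9.4, 2.4, 7.3]
finger_gap: -0.003
gripper_force: 4.7
```

Call:
{"method": "move_arm", "body": {"motion": [[0, 0, 1, 0, 0, 0, 0], [0, 0, 1, 0, 0, 0, 0], [0, 0, 0, 0, 0, 0, 0]]}}

```text
t: 13.8
eef_pos: [0.5627, 0.0423, 0.0319]
orientation: [-179.6, -0.1, 87.6]
contact_force: [-10.1, 2.3, 7.5]
finger_gap: -0.003
gripper_force: 5.0
```

Call:
{"method": "move_arm", "body": {"motion": [[0, 0, 1, 0, 0, 0, 0], [0, 0, 1, 0, 0, 0, 0], [0, 0, 0, 0, 0, 0, 0]]}}

```text
t: 14.05
eef_pos: [0.5635, 0.0423, 0.0318]
orientation: [-179.4, -0.1, 87.6]
contact_force: [-14.8, 2.5, 10.7]
finger_gap: -0.001
gripper_force: 6.8
```

Call:
{"method": "move_arm", "body": {"motion": [[0, 0, 1, 0, 0, 0, 0], [0, 0, 1, 0, 0, 0, 0], [0, 0, 0, 0, 0, 0, 0]]}}

```text
t: 14.3
eef_pos: [0.5637, 0.0424, 0.0317]
orientation: [-179.2, -0.1, 87.6]
contact_force: [-18.6, 1.4, 15.0]
finger_gap: -0.0
gripper_force: 9.4
```

```bash
python3 s.py; python3 - <<'E'
from h import *
cs=r.camera("side")
cv2.imwrite("pics/p7.png",cv2.resize(cs["pixels"][180:250,205:315],None,fx=7,fy=7,interpolation=cv2.INTER_CUBIC))
h=cv2.cvtColor(cs["pixels"],cv2.COLOR_BGR2HSV)[190:245,205:315]
m=(h[...,1]>150)&(h[...,2]>100)&((h[...,0]<6)|(h[...,0]>174));y,x=np.nonzero(m)
k=toH(onz(cs,x.mean()+205,y.mean()+190,.0415));v=k-[-23.5,-78];print(len(x),k,np.hypot(*v),np.degrees(np.arctan2(-v[0],v[1])))
E
```

```text
14.3 z 0.03168304788900429 rad 106.55715758463408 ang-lag -1.8912114121122503 toolang [-1.79228805e+02 -1.05571865e-01  2.49404831e-01] [-18.61559206   1.39910116  15.00019185]
43 [-21.58273157  30.91707349] 108.93394702911644 -1.0084740758541377
```

Call:
{"method": "move_arm", "body": {"motion": [[0, 0, 1, 0, 0, 0, 0], [0, 0, 1, 0, 0, 0, 0], [0, 0, 0, 0, 0, 0, 0]]}}

```text
t: 14.6
eef_pos: [0.5638, 0.0424, 0.0315]
orientation: [-179.0, -0.1, 87.6]
contact_force: [-22.8, 1.9, 19.1]
finger_gap: -0.003
gripper_force: 12.0
```

It's at the hard stop: 4 mm of command moved it only 0.3 mm, and the force reached 23 N. I'll back off and lift clear.

Call:
{"method": "move_arm", "body": {"motion": [[0, 0, -3, 0, 0, 0, 0], [0, 0, -4, 0, 0, 0, 0], [0, 0, -10, 0, 0, 0, 0], [0, 0, -12, -5, 0, 0, 0], [0, 0, -12, -25, 0, 0, 0], [0, 0, -20, -35, 0, 0, 0], [0, 25, -20, -30, 0, 0, 0], [0, 35, -10, -10, 0, 0, 0], [0, 35, 0, 0, 0, 0, 0], [0, 35, 0, 0, 0, 0, 0], [0, 35, 0, 0, 0, 0, 0], [0, 35, 0, 0, 0, 0, 0]]}}

```text
t: 15.6
eef_pos: [0.492, 0.2455, 0.1363]
orientation: [179.9, -0.1, 87.5]
contact_force: [0.4, -0.1, -0.8]
finger_gap: -0.001
gripper_force: 0.0
```

```bash
python3 - <<'E'
from h import *
s=r.state();print(s["t"],s["eef_pos"],s["contact_force"])
c=r.camera("top");cs=r.camera("side")
for n,q,z in(("top",c,.0445),("side",cs,.0415)):
    h=cv2.cvtColor(q["pixels"],cv2.COLOR_BGR2HSV).copy();h[:152]=0;h[242:]=0;h[:,:240 if n=="top" else 205]=0;h[:,330:]=0
    m=(h[...,1]>150)&(h[...,2]>90)&((h[...,0]<6)|(h[...,0]>174));y,x=np.nonzero(m)
    if len(x):
        k=toH(onz(q,x.mean(),y.mean(),z));v=k-[-23.5,-78];print(n,len(x),k,np.hypot(*v),np.degrees(np.arctan2(-v[0],v[1])))
f=lambda i,k:cv2.resize(i,None,fx=k,fy=k,interpolation=cv2.INTER_CUBIC)
o=np.zeros((450,800,3),np.uint8);o[:,:400]=f(c["pixels"][152:242,245:325],5);o[:275,400:]=f(cs["pixels"][190:245,205:285],5)
cv2.imwrite("pics/p8.png",o)
E
```

```text
15.6 [0.49202933 0.24547384 0.13631013] [ 0.3851223  -0.05772438 -0.83486444]
top 20 [-23.96111797  24.71982736] 102.72086235279433 0.2572038576036511
side 48 [-22.20564958  30.36622547] 108.37395520408711 -0.68432105644213
```

View pics/p8.png

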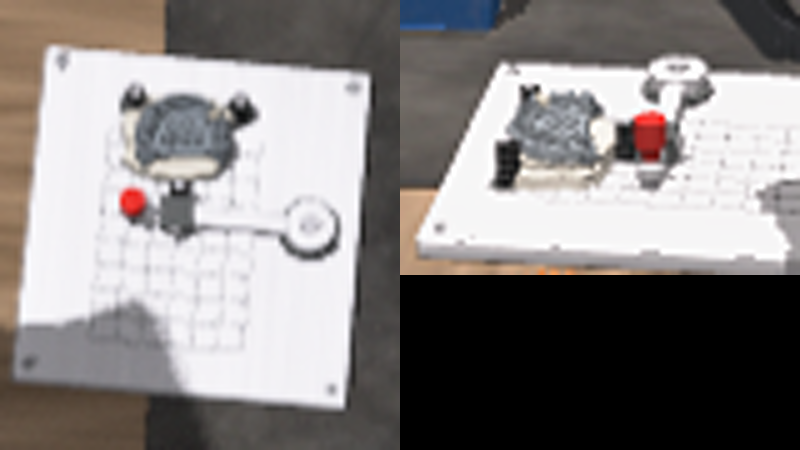

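The top view shows the clamp arm lying across the heel at an angle of about 0°, with the knob at (132,202). Its black pin at (180,185) bears on the heel, and the model sits against both pins at (132,97) and (240,107). The robot is clear, so I'm handing in.

```bash
python3 -c "
from rig import r
print(r.close_job())"
```

```text
the job is handed in; nothing more can be done
None
```

I pushed the dental model onto both fixed pins with the clamp still open, then swung the arm to its stop so its pin holds the heel, and handed the job in at about 16 s; no verdict came back.

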